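# Clear, load and latch the lamp tester

## Task

Get the lamp tester on this assembly bench ready for a test: move the glue bottles out of its tray and the small carton out from under its lever, putting them all into the blue bin, and set every loose downlight on the bench face down in a tray pocket of its own. Only once all that is done, squeeze the red release button in the lever's grip and, keeping it squeezed, swing the lever all the way down onto its stop, then let go so that the button springs out again and the lever stays locked down. Leave the other things on the bench where they are.

Things in the scene. Friction and masses are not known exactly. Their poses are not given: they have to be found in the camera images.
- tester: Blue lamp tester, fixed. Origin: centre of its tray's underside; x points towards the hinge, y along the row of pockets, z up. Tray 92 (x) by 356 mm (y): floor 5 mm thick, 4 mm walls up to z = 11 mm make four square pockets, 84 mm inside, centred at y = -132, -44, 44 and 132 mm. Behind it (x 58 to 118 mm) a base 20 mm high with two hinge cheeks 75 mm high at y = -205 and 205 mm.
- lever (a joint): Lever angle: 0 = up (5 degrees back past upright, as at the start), growing as it swings down to the robot's side, to 1.484 at its stop (10 degrees above level). Stays where left (friction 0.55 N m). Latched up with 0.05 rad of play; free only while the release is in 5 mm or more. Let go within 0.07 rad of the stop, the release springs out and locks it down; let go midway, squeeze again and go on.
- lever_grip (a point): Middle of the lever's black grip (20 mm square, 105 to 180 mm from the hinge), 145 mm from the hinge, in y halfway between the grip's +y face and the red button when pressed: pinched along y centred here, both are squeezed together to 22 mm. Free space on both y sides. Its y is the hinge line, z runs along the lever outwards. Height 192 mm when up, 73 mm when down.
- lever_hinge (a point): Point on the hinge line in the lever's plane: 85 mm in x, 237 mm in y and 48 mm in z of the tester's origin, axes as the tester's. The lever also carries the hold-down frame: an aluminium bar along y over the whole row, 87 mm from the hinge line, upright behind the tray at first; with the lever down it lies 57 mm above the bench, clear of seated lamps, but a bottle or a badly set lamp stops it.
- release (a joint): Travel of the red release button in the lever's grip (m): 0 = out, 0.008 = fully pressed. A red plate 14 by 54 mm along the -y side of the grip, 10 mm proud at rest, pushed to +y into the grip against a spring of 3 N growing to 8 N. Grip with button measures 30 mm at rest, 22 mm pressed.
- lamp_a: A white LED downlight (2 to 4 of the four are on the bench; absent ones read None), standing face down: flange 76 mm across and 6 mm thick, on it a finned round body 48 mm across up to 42 mm height, to grip it by. 120 g. Origin: centre of the flange's underside; z up through the body.
- lamp_b: A white LED downlight (2 to 4 of the four are on the bench; absent ones read None), standing face down: flange 76 mm across and 6 mm thick, on it a finned round body 48 mm across up to 42 mm height, to grip it by. 120 g. Origin: centre of the flange's underside; z up through the body.
- lamp_c: A white LED downlight (2 to 4 of the four are on the bench; absent ones read None), standing face down: flange 76 mm across and 6 mm thick, on it a finned round body 48 mm across up to 42 mm height, to grip it by. 120 g. Origin: centre of the flange's underside; z up through the body.
- lamp_d: A white LED downlight (2 to 4 of the four are on the bench; absent ones read None), standing face down: flange 76 mm across and 6 mm thick, on it a finned round body 48 mm across up to 42 mm height, to grip it by. 120 g. Origin: centre of the flange's underside; z up through the body.
- bin: Open blue plastic bin fixed on the bench in front of the tester, 100 mm (x) by 250 mm (y) outside, 35 mm high, walls and floor 4 mm thick. Origin: centre of its underside; z up.
- carton: Small cardboard carton, a box 56 by 56 mm and 100 mm tall, with a yellow strip of tape on top, standing in the way under the lever. 0.12 to 0.27 kg. Origin: centre of its underside; z up, x and y square to its sides.
- glue_a: White glue bottle with an orange cap (2 or 3 of the four are there; absent ones read None), standing in a tray pocket: 42 mm across up to 55 mm height, then narrowing to the cap, 95 mm tall. 0.08 to 0.17 kg. Origin: centre of its underside; z up.
- glue_b: White glue bottle with an orange cap (2 or 3 of the four are there; absent ones read None), standing in a tray pocket: 42 mm across up to 55 mm height, then narrowing to the cap, 95 mm tall. 0.08 to 0.17 kg. Origin: centre of its underside; z up.
- glue_c: White glue bottle with an orange cap (2 or 3 of the four are there; absent ones read None), standing in a tray pocket: 42 mm across up to 55 mm height, then narrowing to the cap, 95 mm tall. 0.08 to 0.17 kg. Origin: centre of its underside; z up.
- glue_d: White glue bottle with an orange cap (2 or 3 of the four are there; absent ones read None), standing in a tray pocket: 42 mm across up to 55 mm height, then narrowing to the cap, 95 mm tall. 0.08 to 0.17 kg. Origin: centre of its underside; z up.
- tape: Bystander: yellow roll of tape, 80 mm across, 24 mm high.
- screw_dish: Bystander: steel dish, 84 mm across, 30 mm high.
- driver: Bystander: screwdriver lying on the bench.
- cleaner: Bystander: clear glass bottle, 60 mm across, 150 mm tall.
- meter: Bystander: yellow multimeter, 130 by 75 by 32 mm.
- flux: Bystander: small amber jar, 44 mm across, 70 mm tall.
- block_of_foam: Bystander: black block, 70 by 50 by 30 mm.

How it is judged:
By the outcome, as a careful person would: the job done as asked, in the order asked, and still so for the second after the job is handed in, with the robot touching nothing.
Of glue_a, glue_b, glue_c, glue_d only 2 to 3 are there at a start; the rules pass over those that are not, and their reading is None.
Of lamp_a, lamp_b, lamp_c, lamp_d only 2 to 4 are there at a start; the rules pass over those that are not, and their reading is None.
At some moment in a run one of lamp_a, lamp_b, lamp_c, lamp_d may be knocked a few centimetres aside while the robot is not near it.
Once in a run the grip may slacken for a moment while it holds something.
It also fails if it takes over 210 s, if anything falls off the work surface, if the arm or the gripper's body presses on something with over 40 N, if the wrist force passes 120 N, or if a joint passes its speed limit or range.

## Robot

A 7-joint arm with a two-finger parallel gripper is mounted at the origin on the work surface. World frame = base frame: x ahead of the robot, y to its left, z up, the work surface at z = 0. Lengths are in m, angles in rad, forces in N, time in s.
With the tool pointing down it reaches from about 0.425 to 0.825 m from the base axis. Payload 3.6 kg.
Tool frame: the origin (TCP) lies at the very end of the fingers, on their centre line; the grasp point (between the pads) lies 19 mm behind it (manip.grip_point_offset is the distance from the TCP to the grasp point, in m); z points along the fingers, y is the line along which they close (so a half turn about z gives the same grasp; the last joint's range is limited). The gripper opens to 93 mm and grips with 3 to 60 N. Pads are 15 mm wide; open, the fingers measure 128 mm over their backs; the gripper's body (75 mm by 188 mm) begins 65 mm behind the grasp point.
Start: joints at [-1.363, 0.615, -0.013, 1.423, 0.008, 1.103, -0.04], TCP at [0.151, 0.632, 0.219] pointing down, gripper open.
Joint ranges: [-3.12, 3.12], [-0.3, 2.06], [-1.34, 1.32], [0.26, 2.42], [-1.36, 4.5], [0.01, 1.98], [-2.84, 2.84]. Speed limits (rad/s): [2.79, 2.79, 3.14, 3.14, 3.14, 3.14, 3.14].

## Interface

Orientations are given as a unit quaternion [w, x, y, z].
In Python, from workcell import manip, eyes, status gives the robot as it stands (manip), with the cameras (eyes) and the readings (status).
- The arm moves only by the tool shift_gripper, called after "Call:" as name(argument=value, ...), one argument or row to a line, values as JSON. Schema: {"type":"object","properties":{"segments":{"type":"array","items":{"type":"array","items":{"type":"number"},"minItems":7,"maxItems":7},"minItems":1,"maxItems":20},"only":{"type":"string"},"quiet":{"type":"boolean"},"lines":{"type":"string"}},"required":["segments"],"additionalProperties":false}. segments is a list of rows, 1 to 20 of them, each of 7 numbers: the finger opening in m, then dx, dy, dz in m, then a rotation vector rx, ry, rz in rad; each row shifts and turns the commanded pose from where the row before left it, along the tool's axes as they then stand; what a row does not reach is not made up. A row lasts 1/8 s, in which the tool goes at most 0.0625 m and 0.188 rad, less where a joint would pass 70% of its speed; a pose out of reach is approached as far as the arm can. The fingers move at their own pace and stop on an object; the grip force is fixed at half the most. Time passes only in rows, so rows that do not move let the fingers close. The tool returns the time, the measured TCP pose, the force, the opening and the grip force at its end. only (a regular expression) keeps the lines of the reply that match it, lines (a string "A,B") keeps lines A to B, and quiet returns only ok. Input that does not fit is refused with a message, and nothing moves.
- status.sense(): the state, without advancing time (a new reading comes with each control period).
- eyes.read_camera(name): name is "side" or "top"; returns a dict with "pixels" (420x560x3 uint8, blue, green, red), "fx", "fy", "cx", "cy" (pixels), "rvec" (rotation vector, rad) and "tvec" (3), from world to camera coordinates, as OpenCV has them. Camera axes: x right, y down, z forward; pixel columns grow to the right and rows downward; lengths in m; the calibration is good to about 2 mm. A picture is of the moment at which its call begins. There is no depth.
- manip.close_job(): hands the job in; it is judged then, once.
The state is a dict: "time": time; "joint_pos": joint angles; "joint_vel": joint speeds; "tau": joint torques, N m; "position": TCP position; "tool_rot": TCP orientation; "force": force on the tool from outside, world axes, zero at the start; "moment": the same for the moment, N m; "width": finger opening in m; "gripper_force": force on a finger pad.
Only numpy, scipy, OpenCV 4.12 (cv2) and the standard library are available. Lean on these libraries where they do the work, as an engineer would, in place of code of your own. Each camera call takes 0.05 s, during which the arm holds its last target. There are 200 camera calls.

## Working session

There is one attempt and no reset: what is moved stays moved. The work goes in short steps, Python scripts to look and compute and a tool call to move; the robot and the scene stay as the last step left them, time stands still between calls to the robot, and variables do not carry over. Pictures are saved under pics/ and viewed, at most 14 in all, crops included, and the job is handed in when it is done.

```bash
ls; mkdir -p pics; python3 - <<'E'
from workcell import manip, eyes, status
import cv2
for n in("top","side"):
    c=eyes.read_camera(n); cv2.imwrite(f"pics/{n}0.png",cv2.resize(c["pixels"],(800,600),interpolation=cv2.INTER_CUBIC))
    print(n,c["fx"],c["fy"],c["cx"],c["cy"],c["rvec"],c["tvec"])
s=status.sense();print(s)
E
```

```text
pics
workcell.py
top 519.9204619596046 519.9204619596046 280.078990702798 210.41415596182316 [ 2.13018892 -2.11115057  0.22075081] [-0.03069989  0.5317208   1.49583584]
side 477.81562330669834 477.81562330669834 279.4881441937728 213.69472315345652 [ 2.41332336 -0.54419963  0.17386541] [-0.46882347  0.23206886  1.25415111]
{'time': 0.1, 'joint_pos': array([-1.36352319,  0.61582736, -0.01263566,  1.42470476,  0.00813629,
        1.10337318, -0.04040844]), 'joint_vel': array([-8.13030386e-04, -2.56200466e-03, -5.14301772e-04, -2.69822812e-03,
        6.08973873e-05,  1.61602855e-05, -6.87005799e-04]), 'tau': array([ 9.93184585e-04, -4.60046625e+01,  2.09958041e-01, -1.66245228e+01,
       -6.11879281e-02,  1.69049524e-02,  8.15789735e-05]), 'position': array([0.15040023, 0.63165099, 0.21760503]), 'tool_rot': array([-1.08005373e-04,  1.16576407e-01,  9.93181082e-01, -1.12578421e-03]), 'force': array([-0.36606949, -0.99042267, -0.93887388]), 'moment': array([-0.06629221,  0.07749803, -0.01489873]), 'gripper_force': 0.0, 'width': 0.09304509136277515}
```

View pics/top0.png

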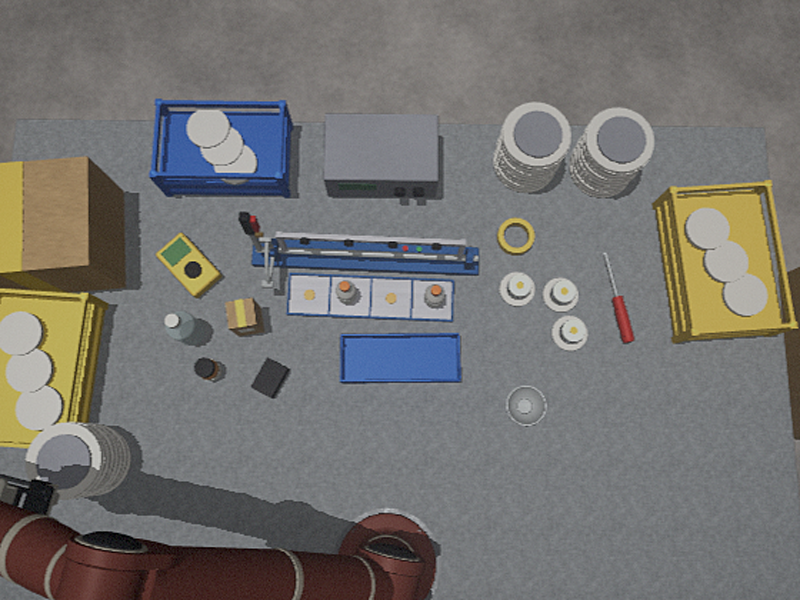

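View pics/side0.png

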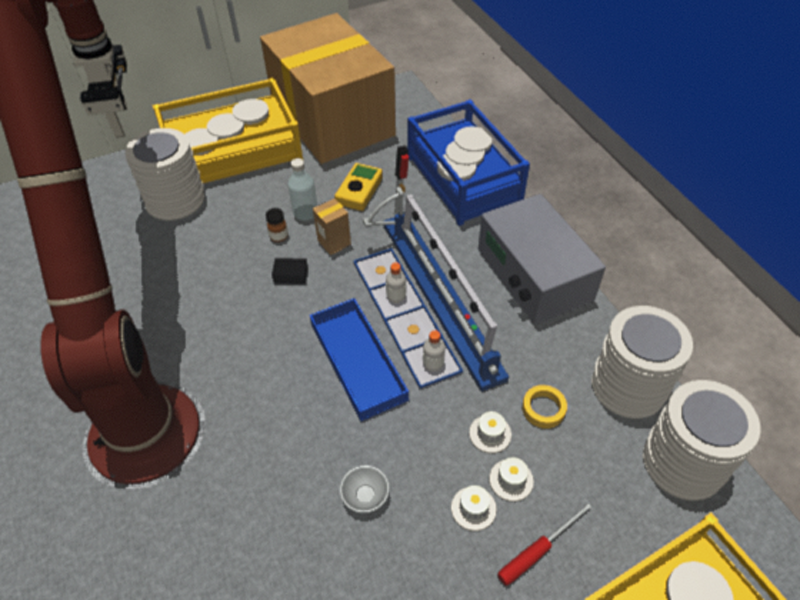

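The top view shows 2 bottles (zoomed px 346,288 and 435,295), 3 lamps (518,288; 562,293; 571,331), the carton (242,315) and the bin (401,358). I'll check these in an enlarged crop.

```bash
cat > h.py <<'E'
from workcell import manip, eyes, status
import cv2, numpy as np
def w(c,u,v,z):
    R=cv2.Rodrigues(np.array(c["rvec"]))[0];t=np.array(c["tvec"])
    d=R.T@np.array([(u-c["cx"])/c["fx"],(v-c["cy"])/c["fy"],1]);o=-R.T@t
    return o+d*(z-o[2])/d[2]
def px(c,p):
    K=np.array([[c["fx"],0,c["cx"]],[0,c["fy"],c["cy"]],[0,0,1]])
    return cv2.projectPoints(np.array([p],float),np.array(c["rvec"]),np.array(c["tvec"]),K,None)[0].ravel()
def crop(c,u0,v0,wd,ht,s,name):
    im=c["pixels"][v0:v0+ht,u0:u0+wd]; cv2.imwrite("pics/"+name,cv2.resize(im,None,fx=s,fy=s,interpolation=cv2.INTER_CUBIC))
def st():
    s=status.sense(); q=s["tool_rot"]
    from scipy.spatial.transform import Rotation as Ro
    return s,Ro.from_quat(np.r_[q[1:],q[0]])
def plan(target,yaw=None):
    """displacement in tool axes to reach target TCP; yaw = world angle of tool y axis"""
    s,R=st(); d=R.as_matrix().T@(np.array(target)-s["position"])
    print("t",round(s["time"],2),"pos",s["position"].round(4),"tool y yaw",np.arctan2(*R.as_matrix()[[1,0],1]).round(4),"tilt",R.as_matrix()[:2,2].round(4))
    print("d tool",d.round(4))
E
python3 - <<'E'
from h import *
c=eyes.read_camera("top")
crop(c,150,145,200,140,4,"topL.png"); crop(c,270,145,160,120,5,"topR.png")
c=eyes.read_camera("side"); 
E
```

```text
(no output)
```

View pics/topL.png

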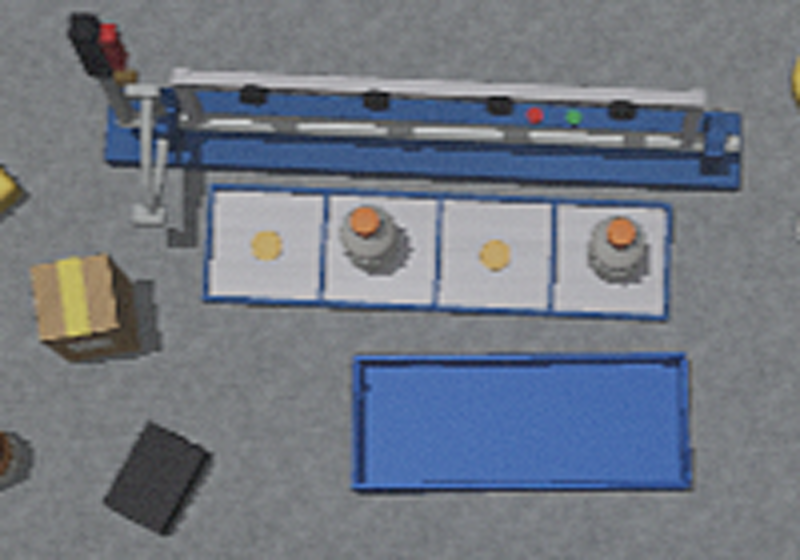

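View pics/topR.png

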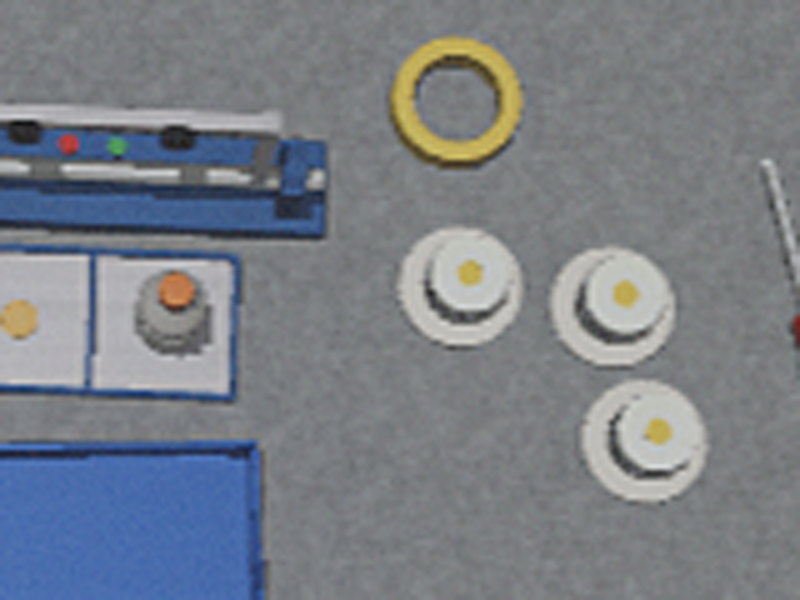

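```bash
python3 - <<'E'
from h import *
c=eyes.read_camera("top")
L=lambda x,y,z:w(c,150+x/4-.5*0,145+y/4,z)
R=lambda x,y,z:w(c,270+x/5,145+y/5,z)
T=np.array([L(*p,.011) for p in[(210,185),(670,205),(667,320),(204,301)]]);print("tray",T.round(4),T.mean(0).round(4),np.linalg.norm(np.diff(T,axis=0),axis=1))
for e in(T[0]-T[1],T[3]-T[2]):print("yaw y-axis",np.arctan2(e[1],e[0])-np.pi/2)
print("pock", [L(x,y,.005).round(4) for x,y in[(267,246),(495,256)]])
print("glue",[L(x,y,.095).round(4) for x,y in[(365,221),(621,233)]],"body@.05",[L(x,y,.045).round(4) for x,y in[(369,240),(617,250)]])
C=np.array([L(*p,.1) for p in[(31,266),(105,254),(118,330),(43,342)]]);print("carton",C.mean(0).round(4),np.linalg.norm(np.diff(C,axis=0),axis=1));e=C[0]-C[1];print(np.arctan2(e[1],e[0])-np.pi/2)
B=np.array([L(*p,.035) for p in[(355,354),(686,352),(691,490),(353,490)]]);print("bin",B.mean(0).round(4),np.linalg.norm(np.diff(B,axis=0),axis=1))
for a,b in[((470,273),(460,287)),((626,294),(613,306)),((658,431),(644,440))]:print("lamp",R(*a,.042).round(4),R(*b,.006).round(4))
print("tape",R(457,102,.024),"foam",L(157,478,.03),"cleaner",w(c,178/1.4286,322/1.4286,.14),"dish",w(c,526/1.4286,405/1.4286,.03),"flux",w(c,207/1.4286,367/1.4286,.07),"meter",w(c,188/1.4286,265/1.4286,.03))
print("gripcheck",L(103,50,.19))
E
```

```text
tray [[ 0.5983  0.2132  0.011 ]
 [ 0.5861 -0.1412  0.011 ]
 [ 0.4963 -0.1384  0.011 ]
 [ 0.5075  0.2144  0.011 ]] [0.5471 0.037  0.011 ] [0.35461704 0.08993144 0.35290606]
yaw y-axis -0.03435410881963774
yaw y-axis -0.03193199454560247
pock [array([0.552 , 0.1685, 0.005 ]), array([ 0.5459, -0.0068,  0.005 ])]
glue [array([0.5526, 0.0875, 0.095 ]), array([ 0.5455, -0.0986,  0.095 ])] body@.05 [array([0.5491, 0.0876, 0.045 ]), array([ 0.5433, -0.0984,  0.045 ])]
carton [0.4928 0.2944 0.1   ] [0.05357485 0.05668509 0.05389437]
0.1753454908526466
bin [ 0.415  -0.0278  0.035 ] [0.24732112 0.10300799 0.24926833]
lamp [ 0.57   -0.2791  0.042 ] [ 0.5692 -0.2789  0.006 ]
lamp [ 0.558 -0.373  0.042] [ 0.5582 -0.3731  0.006 ]
lamp [ 0.4746 -0.3891  0.042 ] [ 0.4748 -0.3892  0.006 ]
tape [ 0.68248361 -0.2767213   0.024     ] foam [0.37079024 0.24123634 0.03      ] cleaner [0.46761447 0.40739163 0.14      ] dish [ 0.31959943 -0.28747106  0.03      ] flux [0.38781945 0.36338452 0.07      ] meter [0.60956752 0.42675866 0.03      ]
gripcheck [0.65062127 0.26451888 0.19      ]
```

Crop readings: tray corners, pocket dots, carton and lamps agree with the given sizes (354/90 mm, 54–56 mm, bin 248 × 103). I'll check the grey bracket near the carton, then start.

```bash
python3 - <<'E'
from h import *
c=eyes.read_camera("top");d=eyes.read_camera("side")
crop(d,200,90,180,130,4.4,"sideL.png")
for z in(0.02,.06,.1,.14):
    p=w(c,150+148/4,145+215/4,z); print(z,p.round(3),(px(d,p)*1.4286).round(1))
plan([.493,.294,.2176])
E
```

```text
0.02 [0.572 0.258 0.02 ] [372.1 235.9]
0.06 [0.563 0.251 0.06 ] [368.9 226.3]
0.1 [0.554 0.244 0.1  ] [365.5 216.3]
0.14 [0.545 0.237 0.14 ] [361.9 205.8]
t 0.35 pos [0.1505 0.6321 0.2183] tool y yaw 1.3371 tilt [-0.0001 -0.0006]
d tool [-0.4115 -0.2496  0.0009]
```

View pics/sideL.png

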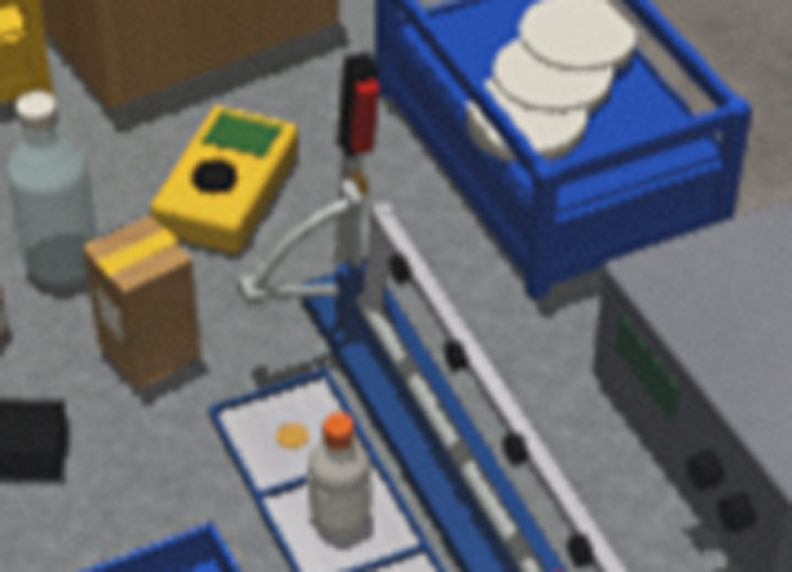

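The carton stands clear, with the latch quadrant tip at about (0.562, 0.25, 0.065). I'll grip the carton along its x sides, with the tool y yaw at 0.175.

Call:
shift_gripper(
  segments=[
    [0.093, -0.041, -0.025, 0, 0, 0, 0],
    [0.093, -0.041, -0.025, 0, 0, 0, 0],
    [0.093, -0.041, -0.025, 0, 0, 0, 0],
    [0.093, -0.041, -0.025, 0, 0, 0, 0],
    [0.093, -0.041, -0.025, 0, 0, 0, 0],
    [0.093, -0.041, -0.025, 0, 0, 0, 0],
    [0.093, -0.041, -0.025, 0, 0, 0, 0],
    [0.093, -0.041, -0.025, 0, 0, 0, 0],
    [0.093, -0.041, -0.025, 0, 0, 0, 0],
    [0.093, -0.041, -0.025, 0, 0, 0, 0],
    [0.093, 0, 0, 0, 0, 0, 0.166],
    [0.093, 0, 0, 0, 0, 0, 0.166],
    [0.093, 0, 0, 0, 0, 0, 0.166],
    [0.093, 0, 0, 0, 0, 0, 0.166],
    [0.093, 0, 0, 0, 0, 0, 0.166],
    [0.093, 0, 0, 0, 0, 0, 0.166],
    [0.093, 0, 0, 0, 0, 0, 0.166],
    [0.093, 0, 0, 0, 0, 0, 0],
    [0.093, 0, 0, 0, 0, 0, 0],
  ],
)

```text
time: 2.72
position: [0.4914, 0.2942, 0.2187]
tool_rot: [-0.0, 0.642, 0.767, -0.0]
force: [-0.2, 0.4, 0.2]
width: 0.0929
gripper_force: 0.0
```

```bash
python3 -c "
from h import *
plan([.493,.294,.041])"
```

```text
t 2.73 pos [0.4914 0.2942 0.2187] tool y yaw 0.1777 tilt [-0.0001 -0.    ]
d tool [-0.0005  0.0015  0.1777]
```

Call:
shift_gripper(
  segments=[
    [0.093, 0, 0.0015, 0.045, 0, 0, 0],
    [0.093, 0, 0, 0.045, 0, 0, 0],
    [0.093, 0, 0, 0.045, 0, 0, 0],
    [0.093, 0, 0, 0.042, 0, 0, 0],
    [0.093, 0, 0, 0, 0, 0, 0],
    [0, 0, 0, 0, 0, 0, 0],
    [0, 0, 0, 0, 0, 0, 0],
    [0, 0, 0, 0, 0, 0, 0],
    [0, 0, 0, 0, 0, 0, 0],
    [0, 0, 0, 0, 0, 0, 0],
    [0, 0, 0, -0.03, 0, 0, 0],
    [0, 0, 0, -0.04, 0, 0, 0],
    [0, 0, 0, -0.04, 0, 0, 0],
    [0, 0, 0, 0, 0, 0, 0],
  ],
)

```text
time: 4.47
position: [0.4947, 0.2951, 0.1544]
tool_rot: [0.001, 0.643, 0.766, 0.003]
force: [-0.2, -0.3, -1.8]
width: 0.0563
gripper_force: 30.0
```

```bash
python3 -c "
from h import *
plan([.427,.055,.16])"
```

```text
t 4.47 pos [0.4947 0.2951 0.1544] tool y yaw 0.175 tilt [0.0053 0.0032]
d tool [-0.2247 -0.1084 -0.0068]
```

Call:
shift_gripper(
  segments=[
    [0, -0.0375, -0.018, 0, 0, 0, 0],
    [0, -0.0375, -0.018, 0, 0, 0, 0],
    [0, -0.0375, -0.018, 0, 0, 0, 0],
    [0, -0.0375, -0.018, 0, 0, 0, 0],
    [0, -0.0375, -0.018, 0, 0, 0, 0],
    [0, -0.0375, -0.018, 0, 0, 0, 0],
    [0, 0, 0, 0, 0, 0, -0.17],
    [0, 0, 0, 0, 0, 0, -0.17],
    [0, 0, 0, 0, 0, 0, -0.17],
    [0, 0, 0, 0, 0, 0, -0.17],
    [0, 0, 0, 0, 0, 0, -0.17],
    [0, 0, 0, 0, 0, 0, -0.17],
    [0, 0, 0, 0, 0, 0, -0.17],
    [0, 0, 0, 0, 0, 0, -0.17],
    [0, 0, 0, 0, 0, 0, 0],
    [0, 0, 0, 0, 0, 0, 0],
  ],
)

```text
time: 6.48
position: [0.4251, 0.0539, 0.151]
tool_rot: [-0.001, 0.019, 1.0, -0.0]
force: [-0.8, 0.4, -2.0]
width: 0.0558
gripper_force: 30.0
```

```bash
python3 -c "
from h import *
plan([.425,.05,.047])"
```

```text
t 6.47 pos [0.4251 0.0539 0.151 ] tool y yaw 1.5326 tilt [-0.0019 -0.0002]
d tool [-0.0002 -0.0039  0.104 ]
```

Call:
shift_gripper(
  segments=[
    [0, 0, -0.003, 0.035, 0, 0, 0],
    [0, 0, 0, 0.035, 0, 0, 0],
    [0, 0, 0, 0.025, 0, 0, 0],
    [0, 0, 0, 0.009, 0, 0, 0],
    [0, 0, 0, 0, 0, 0, 0],
    [0.075, 0, 0, 0, 0, 0, 0],
    [0.075, 0, 0, 0, 0, 0, 0],
    [0.075, 0, 0, 0, 0, 0, 0],
    [0.075, 0, 0, -0.03, 0, 0, 0],
    [0.075, 0, 0, -0.06, 0, 0, 0],
    [0.075, 0, 0, -0.06, 0, 0, 0],
    [0.075, 0, 0, 0, 0, 0, 0],
  ],
)

```text
time: 7.98
position: [0.4287, 0.0514, 0.202]
tool_rot: [0.005, 0.018, 1.0, 0.001]
force: [0.1, -0.1, -0.4]
width: 0.0747
gripper_force: 0.0
```

```bash
python3 -c "
from h import *
plan([.549,.0876,.19])
c=eyes.read_camera('top');crop(c,150,145,200,140,4,'t2.png')"
```

```text
t 7.97 pos [0.4287 0.0514 0.202 ] tool y yaw 1.5346 tilt [0.011  0.0016]
d tool [-0.1188  0.0405  0.0134]
```

View pics/t2.png

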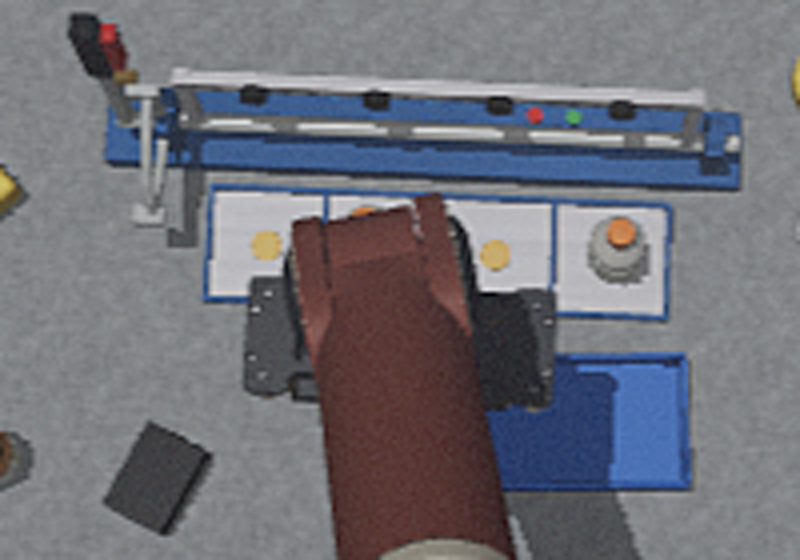

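Call:
shift_gripper(
  segments=[
    [0.085, -0.03, 0.01, 0, 0, 0.011, 0],
    [0.085, -0.03, 0.01, 0, 0, 0, 0],
    [0.085, -0.03, 0.01, 0, 0, 0, 0],
    [0.085, -0.03, 0.0085, 0, 0, 0, 0],
    [0.085, 0, 0, 0, 0, 0, 0],
    [0.085, 0, 0, 0, 0, 0, 0],
  ],
)

```text
time: 8.78
position: [0.5451, 0.0847, 0.1951]
tool_rot: [-0.008, 0.018, 1.0, -0.0]
force: [0.3, -0.2, -0.0]
width: 0.0853
gripper_force: 0.0
```

```bash
python3 -c "
from h import *
plan([.5505,.0876,.028])"
```

```text
t 8.78 pos [0.5451 0.0847 0.1951] tool y yaw 1.535 tilt [-0.0153 -0.0006]
d tool [-0.0078  0.0033  0.167 ]
```

Call:
shift_gripper(
  segments=[
    [0.085, -0.006, 0.003, 0.04, 0, -0.013, 0],
    [0.085, 0, 0, 0.04, 0, 0, 0],
    [0.085, 0, 0, 0.045, 0, 0, 0],
    [0.085, 0, 0, 0.042, 0, 0, 0],
    [0.085, 0, 0, 0, 0, 0, 0],
    [0, 0, 0, 0, 0, 0, 0],
    [0, 0, 0, 0, 0, 0, 0],
    [0, 0, 0, 0, 0, 0, 0],
    [0, 0, 0, 0, 0, 0, 0],
    [0, 0, 0, 0, 0, 0, 0],
    [0, 0, 0, -0.03, 0, 0, 0],
    [0, 0, 0, -0.03, 0, 0, 0],
    [0, 0, 0, -0.03, 0, 0, 0],
    [0, 0, 0, 0, 0, 0, 0],
    [0, 0, 0, 0, 0, 0, 0],
  ],
)

```text
time: 10.65
position: [0.5517, 0.0877, 0.1184]
tool_rot: [-0.0, 0.018, 1.0, -0.0]
force: [0.9, 1.1, -2.5]
width: 0.0417
gripper_force: 30.0
```

```bash
python3 -c "
from h import *
plan([.428,-.035,.09])"
```

```text
t 10.65 pos [0.5517 0.0877 0.1184] tool y yaw 1.535 tilt [-0.0005 -0.0007]
d tool [ 0.1192 -0.127   0.0285]
```

Call:
shift_gripper(
  segments=[
    [0, 0, -0.037, 0, 0, 0, 0],
    [0, 0, -0.037, 0, 0, 0, 0],
    [0, 0, -0.037, 0, 0, 0, 0],
    [0, 0, -0.037, 0, 0, 0, 0],
    [0, 0, -0.037, 0, 0, 0, 0],
    [0, 0.04, 0, 0, 0, 0, 0],
    [0, 0.04, 0, 0, 0, 0, 0],
    [0, 0.037, 0, 0, 0, 0, 0],
    [0, 0, 0, 0, 0, 0, 0],
    [0, 0, 0, 0, 0, 0, 0],
  ],
)

```text
time: 11.9
position: [0.4296, -0.0927, 0.1188]
tool_rot: [0.001, 0.018, 1.0, 0.0]
force: [-0.5, 0.4, -1.2]
width: 0.0416
gripper_force: 30.0
```

```bash
python3 -c "
from h import *
plan([.428,-.098,.032])"
```

```text
t 11.9 pos [ 0.4296 -0.0927  0.1188] tool y yaw 1.5352 tilt [0.0018 0.0001]
d tool [ 0.0016 -0.0054  0.0868]
```

Call:
shift_gripper(
  segments=[
    [0, 0.001, -0.005, 0.03, 0, 0, 0],
    [0, 0, 0, 0.03, 0, 0, 0],
    [0, 0, 0, 0.027, 0, 0, 0],
    [0, 0, 0, 0, 0, 0, 0],
    [0.056, 0, 0, 0, 0, 0, 0],
    [0.056, 0, 0, 0, 0, 0, 0],
    [0.056, 0, 0, 0, 0, 0, 0],
    [0.056, 0, 0, -0.04, 0, 0, 0],
    [0.056, 0, 0, -0.05, 0, 0, 0],
    [0.085, 0, 0, -0.06, 0, 0, 0],
    [0.085, -0.038, 0, -0.02, 0, 0, 0],
    [0.085, -0.038, 0, 0, 0, 0, 0],
    [0.085, -0.038, 0, 0, 0, 0, 0],
    [0.085, 0, 0, 0, 0, 0, 0],
  ],
)

```text
time: 13.65
position: [0.5438, -0.1014, 0.2028]
tool_rot: [0.002, 0.017, 1.0, 0.0]
force: [-0.4, -0.1, -0.4]
width: 0.0851
gripper_force: 0.0
```

```bash
python3 -c "
from h import *
plan([.5445,-.0985,.028])
c=eyes.read_camera('side');crop(c,180,150,180,150,4,'s3.png')"
```

```text
t 13.65 pos [ 0.5438 -0.1014  0.2028] tool y yaw 1.5358 tilt [0.0041 0.0001]
d tool [1.000e-04 2.900e-03 1.748e-01]
```

View pics/s3.png

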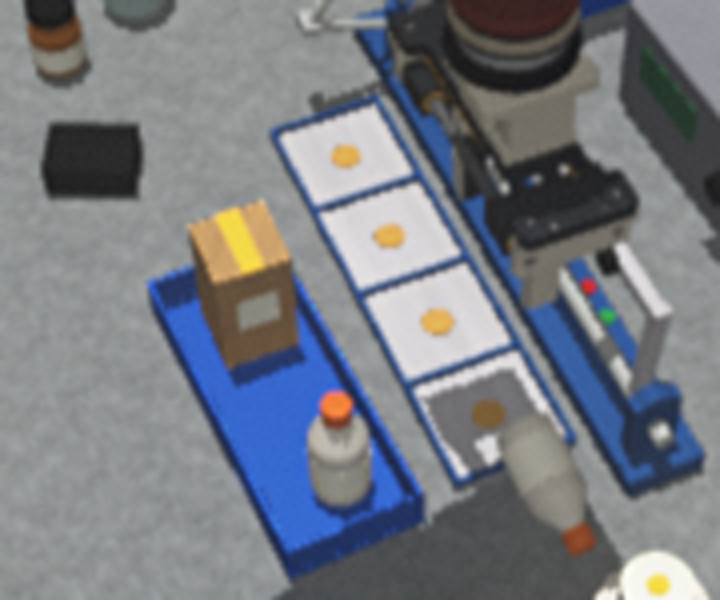

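The carton and bottle 1 stand in the bin, but the second bottle got tipped over the tray's end (crop px 540,480, cap at 578,540). I'll move aside and measure it.

Call:
shift_gripper(
  segments=[
    [0.085, 0.01, 0.04, 0, 0, 0, 0],
    [0.085, 0.01, 0.045, 0, 0, 0, 0],
    [0.085, 0.01, 0.045, 0, 0, 0, 0],
    [0.085, 0.01, 0.045, 0, 0, 0, 0],
    [0.085, 0, 0.045, 0, 0, 0, 0],
    [0.085, 0, 0.02, 0, 0, 0, 0],
    [0.085, 0, 0, 0, 0, 0, 0],
  ],
)

```text
time: 14.58
position: [0.5097, 0.1398, 0.2026]
tool_rot: [0.001, 0.017, 1.0, -0.0]
force: [0.2, -0.1, -0.2]
width: 0.085
gripper_force: 0.0
```

```bash
python3 -c "
from h import *
c=eyes.read_camera('top');crop(c,285,170,120,90,6.5,'t4.png')
c=eyes.read_camera('side');crop(c,270,210,120,90,6.5,'s4.png')"
```

```text
(no output)
```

View pics/t4.png

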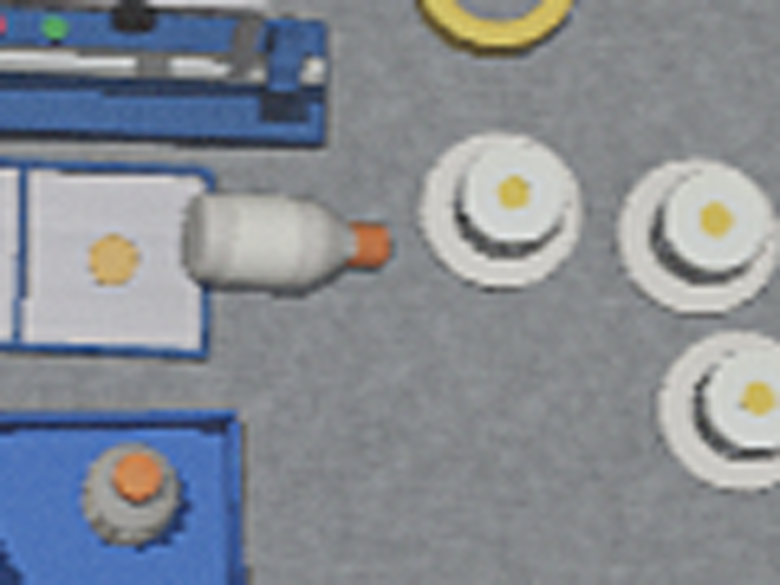

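View pics/s4.png

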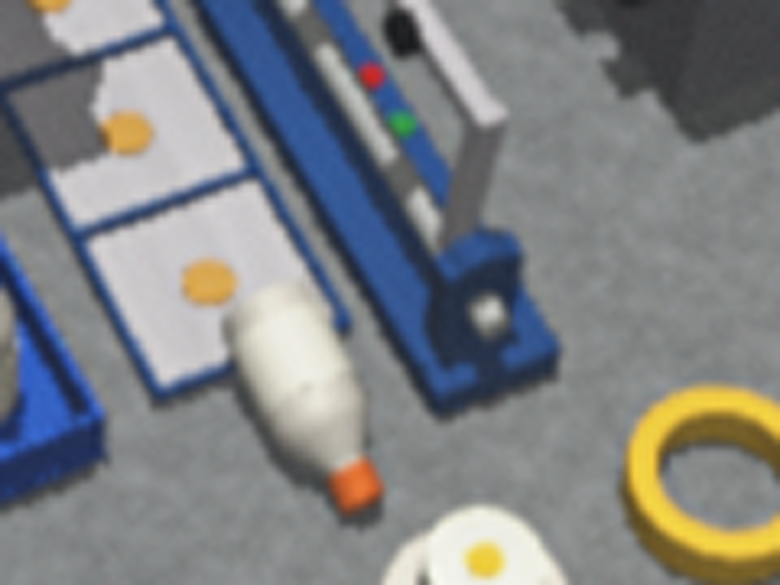

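```bash
python3 - <<'E'
from h import *
c=eyes.read_camera("top")
f=lambda x,y,z:w(c,285+x/6.5,170+y/6.5,z).round(4)
print("base",f(192,240,.034),"cap end",f(388,247,.015),"shoulder",f(310,240,.025))
print("lamp1",f(513,193,.042),f(501,210,.006),"lamp2",f(716,219,.042),"lamp3",f(758,398,.042))
print("binbottle",f(138,477,.095))
plan([.57,-.279,.2])
E
```

```text
base [ 0.5476 -0.1302  0.034 ] cap end [ 0.5492 -0.2239  0.015 ] shoulder [ 0.5501 -0.1861  0.025 ]
lamp1 [ 0.5698 -0.2788  0.042 ] [ 0.5695 -0.2792  0.006 ] lamp2 [ 0.5584 -0.3729  0.042 ] lamp3 [ 0.4745 -0.3892  0.042 ]
binbottle [ 0.428  -0.1012  0.095 ]
t 14.72 pos [0.5105 0.1366 0.2024] tool y yaw 1.5313 tilt [ 0.0016 -0.0021]
d tool [-0.0759 -0.413   0.0034]
```

Call:
shift_gripper(
  segments=[
    [0.065, -0.0095, -0.0516, 0, 0, 0, 0],
    [0.065, -0.0095, -0.0516, 0, 0, 0, 0],
    [0.065, -0.0095, -0.0516, 0, 0, 0, 0],
    [0.065, -0.0095, -0.0516, 0, 0, 0, 0],
    [0.065, -0.0095, -0.0516, 0, 0, 0, 0],
    [0.065, -0.0095, -0.0516, 0, 0, 0, 0],
    [0.065, -0.0095, -0.0516, 0, 0, 0, 0],
    [0.065, -0.0095, -0.0516, 0, 0, 0, 0],
    [0.065, 0, 0, 0.04, 0, 0, 0],
    [0.065, 0, 0, 0.04, 0, 0, 0],
    [0.065, 0, 0, 0, 0, 0, 0],
    [0.065, 0, 0, 0, 0, 0, 0],
  ],
)

```text
time: 16.23
position: [0.572, -0.2772, 0.1241]
tool_rot: [0.002, 0.019, 1.0, -0.001]
force: [0.7, -0.4, 0.5]
width: 0.0647
gripper_force: 0.0
```

```bash
python3 -c "
from h import *
plan([.57,-.279,.011])"
```

```text
t 16.23 pos [ 0.572  -0.2772  0.1241] tool y yaw 1.5335 tilt [ 0.0037 -0.0015]
d tool [ 0.0024 -0.0017  0.1131]
```

Call:
shift_gripper(
  segments=[
    [0.065, 0.002, -0.0015, 0.03, 0, 0, 0],
    [0.065, 0, 0, 0.03, 0, 0, 0],
    [0.065, 0, 0, 0.03, 0, 0, 0],
    [0.065, 0, 0, 0.023, 0, 0, 0],
    [0.065, 0, 0, 0, 0, 0, 0],
    [0, 0, 0, 0, 0, 0, 0],
    [0, 0, 0, 0, 0, 0, 0],
    [0, 0, 0, 0, 0, 0, 0],
    [0, 0, 0, 0, 0, 0, 0],
    [0, 0, 0, -0.03, 0, 0, 0],
    [0, 0, 0, -0.06, 0, 0, 0],
    [0, 0, 0, -0.06, 0, 0, 0],
    [0, 0, 0, 0, 0, 0, 0],
  ],
)

```text
time: 17.85
position: [0.573, -0.2788, 0.1657]
tool_rot: [0.007, 0.018, 1.0, -0.003]
force: [-0.3, -0.1, -1.3]
width: 0.0477
gripper_force: 30.0
```

```bash
python3 -c "
from h import *
plan([.5513,.169,.15])"
```

```text
t 17.85 pos [ 0.573  -0.2788  0.1657] tool y yaw 1.5348 tilt [ 0.0132 -0.0055]
d tool [0.0379 0.4468 0.0129]
```

Call:
shift_gripper(
  segments=[
    [0, 0.0042, 0.0496, 0, 0, 0, 0],
    [0, 0.0042, 0.0496, 0, 0, 0, 0],
    [0, 0.0042, 0.0496, 0, 0, 0, 0],
    [0, 0.0042, 0.0496, 0, 0, 0, 0],
    [0, 0.0042, 0.0496, 0, 0, 0, 0],
    [0, 0.0042, 0.0496, 0, 0, 0, 0],
    [0, 0.0042, 0.0496, 0, 0, 0, 0],
    [0, 0.0042, 0.0496, 0, 0, 0, 0],
    [0, 0.0042, 0.0496, 0, 0, 0, 0],
    [0, 0, 0, 0.04, 0, 0, 0],
    [0, 0, 0, 0.04, 0, 0, 0],
    [0, 0, 0, 0.04, 0, 0, 0],
    [0, 0, 0, 0, 0, 0, 0],
    [0, 0, 0, 0, 0, 0, 0],
  ],
)

```text
time: 19.6
position: [0.5485, 0.1704, 0.0402]
tool_rot: [0.001, 0.018, 1.0, 0.0]
force: [0.5, -0.3, -0.8]
width: 0.0473
gripper_force: 30.0
```

```bash
python3 -c "
from h import *
plan([.5513,.169,.017])"
```

```text
t 19.6 pos [0.5485 0.1704 0.0402] tool y yaw 1.5349 tilt [0.0028 0.0001]
d tool [-0.0028 -0.0013  0.0232]
```

```bash
cat >> h.py <<'E'
def dot(c,p,r=10):
    """centroid of yellowish pixels near the projection of p -> world at height p[2]"""
    u,v=px(c,p);u0,v0=int(u)-r,int(v)-r
    h=cv2.cvtColor(c["pixels"][v0:v0+2*r,u0:u0+2*r],cv2.COLOR_BGR2HSV)
    m=cv2.inRange(h,(15,90,110),(35,255,255)); M=cv2.moments(m,True)
    if M["m00"]<3: print("none");return
    q=w(c,u0+M["m10"]/M["m00"],v0+M["m01"]/M["m00"],p[2]);print("dot n",M["m00"],q.round(4));return q
E
```

Call:
shift_gripper(
  segments=[
    [0, -0.0028, -0.0013, 0.01, 0, 0, 0],
    [0, 0, 0, 0.013, 0, 0, 0],
    [0, 0, 0, 0, 0, 0, 0],
    [0, 0, 0, 0, 0, 0, 0],
    [0.062, 0, 0, 0, 0, 0, 0],
    [0.062, 0, 0, 0, 0, 0, 0],
    [0.062, 0, 0, 0, 0, 0, 0],
    [0.062, 0, 0, -0.04, 0, 0, 0],
    [0.062, 0, 0, -0.06, 0, 0, 0],
    [0.062, 0, 0, -0.03, 0, 0, 0],
    [0.062, 0.01, -0.05, 0, 0, 0, 0],
    [0.062, 0.01, -0.06, 0, 0, 0, 0],
    [0, 0.01, -0.06, 0, 0, 0, 0],
    [0, -0.01, -0.06, 0, 0, 0, 0],
    [0, -0.015, -0.035, 0, 0, 0, 0],
    [0, 0, 0, 0, 0, 0, 0],
  ],
)

```text
time: 21.6
position: [0.5365, -0.1003, 0.1466]
tool_rot: [0.001, 0.022, 1.0, -0.001]
force: [0.5, 0.8, -0.3]
width: 0.0269
gripper_force: 0.0
```

```bash
python3 -c "
from h import *
c=eyes.read_camera('top');dot(c,[.5513,.169,.047])
c=eyes.read_camera('side');dot(c,[.5513,.169,.047]);dot(c,[.5584,-.3729,.042]);dot(c,[.4745,-.3892,.042])
plan([.548,-.092,.016])"
```

```text
dot n 19.0 [0.5514 0.1666 0.047 ]
dot n 14.0 [0.5483 0.1667 0.047 ]
dot n 27.0 [ 0.5572 -0.3714  0.042 ]
dot n 27.0 [ 0.4739 -0.3875  0.042 ]
t 21.7 pos [ 0.5358 -0.0951  0.1465] tool y yaw 1.5349 tilt [0.0015 0.0008]
d tool [-0.0118  0.0034  0.1305]
```

Call:
shift_gripper(
  segments=[
    [0, -0.012, 0.006, 0.04, 0, 0, 0],
    [0, 0, 0, 0.04, 0, 0, 0],
    [0, 0, 0, 0.04, 0, 0, 0],
    [0, 0, 0, 0.01, 0, 0, 0],
    [0, 0, 0, 0, 0, 0, 0],
    [0, 0, -0.015, 0, 0, 0, 0],
    [0, 0, -0.012, 0, 0, 0, 0],
    [0, 0, -0.01, 0, 0, 0, 0],
    [0, 0, -0.01, 0, 0, 0, 0],
    [0, 0, -0.01, 0, 0, 0, 0],
    [0, 0, -0.01, 0, 0, 0, 0],
    [0, 0, -0.01, 0, 0, 0, 0],
    [0, 0, -0.01, 0, 0, 0, 0],
    [0, 0, 0, 0, 0, 0, 0],
    [0, 0, 0, 0, 0, 0, 0],
    [0, 0, 0, -0.05, 0, 0, 0],
    [0, 0, 0, -0.06, 0, 0, 0],
    [0, 0, 0.05, -0.05, 0, 0, 0],
    [0.08, 0, 0.06, 0, 0, 0, 0],
    [0.08, 0, 0, 0, 0, 0, 0],
  ],
)

```text
time: 24.2
position: [0.5494, -0.0652, 0.1719]
tool_rot: [0.002, 0.012, 1.0, 0.002]
force: [-0.3, 0.1, -0.4]
width: 0.0158
gripper_force: 0.0
```

```bash
python3 -c "
from h import *
c=eyes.read_camera('top');crop(c,285,170,120,90,6.5,'t5.png')
plan([.548,-.2,.16])"
```

```text
t 24.25 pos [ 0.5489 -0.0695  0.1712] tool y yaw 1.5419 tilt [0.0024 0.0009]
d tool [-0.0028 -0.1305  0.0111]
```

View pics/t5.png

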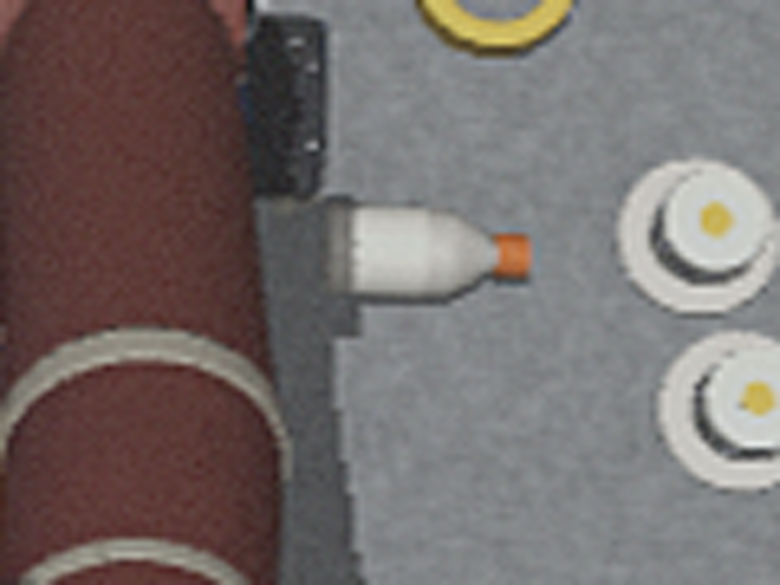

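Call:
shift_gripper(
  segments=[
    [0.08, 0, -0.05, 0, 0, 0, 0],
    [0.08, 0, -0.05, 0, 0, 0, 0],
    [0.08, 0, -0.05, 0, 0, 0, 0],
    [0.08, 0, 0, 0, 0, 0, 0.171],
    [0.08, 0, 0, 0, 0, 0, 0.171],
    [0.08, 0, 0, 0, 0, 0, 0.171],
    [0.08, 0, 0, 0, 0, 0, 0.171],
    [0.08, 0, 0, 0, 0, 0, 0.171],
    [0.08, 0, 0, 0, 0, 0, 0.171],
    [0.08, 0, 0, 0, 0, 0, 0.171],
    [0.08, 0, 0, 0, 0, 0, 0.171],
    [0.08, 0, 0, 0, 0, 0, 0.171],
    [0.08, 0, 0, 0.04, 0, 0, 0],
    [0.08, 0, 0, 0.04, 0, 0, 0],
    [0.08, 0, 0, 0, 0, 0, 0],
    [0.08, 0, 0, 0, 0, 0, 0],
  ],
)

```text
time: 26.25
position: [0.5441, -0.2244, 0.0918]
tool_rot: [0.002, 0.709, 0.705, 0.001]
force: [-0.2, -0.6, 0.4]
width: 0.0802
gripper_force: 0.0
```

```bash
python3 -c "
from h import *
c=eyes.read_camera('top');f=lambda x,y,z:w(c,285+x/6.5,170+y/6.5,z).round(4)
print(f(335,245,.021),f(385,250,.021),f(530,256,.021))
plan([.547,-.2225,.011])"
```

```text
[ 0.5486 -0.1982  0.021 ] [ 0.5465 -0.2217  0.021 ] [ 0.5443 -0.2897  0.021 ]
t 26.3 pos [ 0.5445 -0.2243  0.0924] tool y yaw -0.0049 tilt [ 0.0045 -0.0019]
d tool [0.002  0.0021 0.0814]
```

Call:
shift_gripper(
  segments=[
    [0.08, 0.002, 0.002, 0.03, 0, 0, 0],
    [0.08, 0, 0, 0.03, 0, 0, 0],
    [0.08, 0, 0, 0.0215, 0, 0, 0],
    [0.08, 0, 0, 0, 0, 0, 0],
    [0, 0, 0, 0, 0, 0, 0],
    [0, 0, 0, 0, 0, 0, 0],
    [0, 0, 0, 0, 0, 0, 0],
    [0, 0, 0, 0, 0, 0, 0],
    [0, 0, 0, 0, 0, 0, 0],
    [0, 0, 0, -0.03, 0, 0, 0],
    [0, 0, 0, -0.06, 0, 0, 0],
    [0, 0, 0, -0.06, 0, 0, 0],
    [0, 0, 0, -0.03, 0, 0, 0],
    [0, 0, 0, 0, 0, 0, 0],
    [0, 0, 0, 0, 0, 0, 0],
  ],
)

```text
time: 28.18
position: [0.5443, -0.2201, 0.1874]
tool_rot: [-0.001, 0.708, 0.706, -0.0]
force: [0.8, -0.0, -1.6]
width: 0.0411
gripper_force: 29.9
```

```bash
python3 -c "
from h import *
plan([.424,-.023,.18])"
```

```text
t 28.18 pos [ 0.5443 -0.2201  0.1874] tool y yaw -0.0037 tilt [-0.0015  0.0015]
d tool [ 0.1966 -0.121   0.0079]
```

Call:
shift_gripper(
  segments=[
    [0, 0.0393, -0.0242, 0, 0, 0, 0],
    [0, 0.0393, -0.0242, 0, 0, 0, 0],
    [0, 0.0393, -0.0242, 0, 0, 0, 0],
    [0, 0.0393, -0.0242, 0, 0, 0, 0],
    [0, 0.0393, -0.0242, 0, 0, 0, 0],
    [0, 0, 0, 0, 0, 0, 0.173],
    [0, 0, 0, 0, 0, 0, 0.173],
    [0, 0, 0, 0, 0, 0, 0.173],
    [0, 0, 0, 0.03, 0, 0, 0],
    [0, 0, 0, 0.03, 0, 0, 0],
    [0, 0, 0, 0, 0, 0, 0],
    [0, 0, 0, 0, 0, 0, 0],
  ],
)

```text
time: 29.68
position: [0.4253, -0.0241, 0.129]
tool_rot: [0.0, 0.866, 0.5, 0.0]
force: [0.1, -0.1, -1.8]
width: 0.0414
gripper_force: 29.9
```

```bash
python3 -c "
from h import *
plan([.424,-.023,.036])
c=eyes.read_camera('side');crop(c,180,150,180,150,4,'s6.png')"
```

```text
t 29.68 pos [ 0.4253 -0.0241  0.129 ] tool y yaw -0.5233 tilt [ 0.0011 -0.0005]
d tool [ 0.0003 -0.0018  0.093 ]
```

View pics/s6.png

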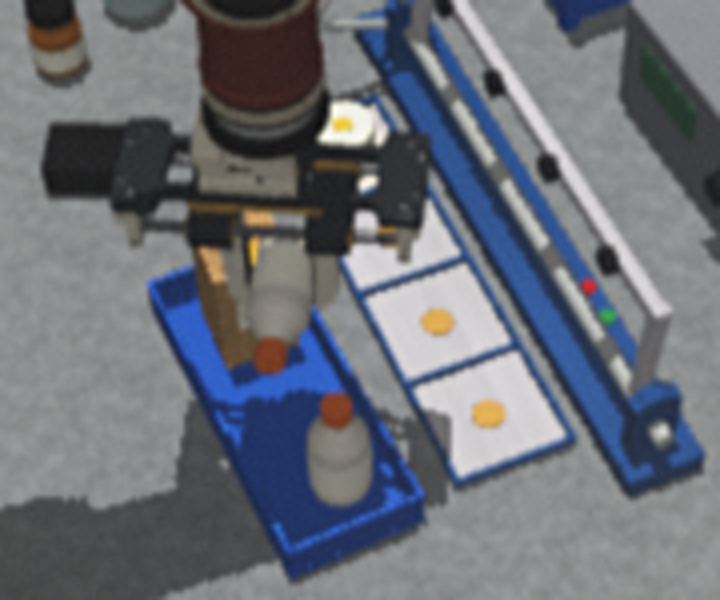

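The held bottle is level above the bin (crop 275,310), cap towards −y, and lamp 1 is seated (345,130). Lowering and releasing.

Call:
shift_gripper(
  segments=[
    [0, 0, -0.002, 0.03, 0, 0, 0],
    [0, 0, 0, 0.03, 0, 0, 0],
    [0, 0, 0, 0.025, 0, 0, 0],
    [0, 0, 0, 0.008, 0, 0, 0],
    [0, 0, 0, 0, 0, 0, 0],
    [0.06, 0, 0, 0, 0, 0, 0],
    [0.06, 0, 0, 0, 0, 0, 0],
    [0.06, 0, 0, 0, 0, 0, 0],
    [0.06, 0, 0, -0.04, 0, 0, 0],
    [0.06, 0, 0, -0.06, 0, 0, 0],
    [0.06, 0, 0, -0.06, 0, 0, 0],
    [0.06, 0, 0, 0, 0, 0, -0.173],
    [0.06, 0, 0, 0, 0, 0, -0.173],
    [0.06, 0, 0, 0, 0, 0, -0.173],
    [0.06, 0, 0, 0, 0, 0, 0],
    [0.06, 0, 0, 0, 0, 0, 0],
  ],
)

```text
time: 31.72
position: [0.4234, -0.023, 0.1961]
tool_rot: [0.001, 0.709, 0.705, 0.001]
force: [0.1, -0.9, 0.4]
width: 0.0602
gripper_force: 0.0
```

```bash
python3 -c "
from h import *
plan([.5584,-.373,.13])"
```

```text
t 31.73 pos [ 0.4234 -0.023   0.1961] tool y yaw -0.0068 tilt [ 0.0019 -0.0001]
d tool [-0.3491  0.1372  0.0664]
```

Call:
shift_gripper(
  segments=[
    [0.065, -0.0499, 0.0196, 0, 0, 0, 0],
    [0.065, -0.0499, 0.0196, 0, 0, 0, 0],
    [0.065, -0.0499, 0.0196, 0, 0, 0, 0],
    [0.065, -0.0499, 0.0196, 0, 0, 0, 0],
    [0.065, -0.0499, 0.0196, 0, 0, 0, 0],
    [0.065, -0.0499, 0.0196, 0, 0, 0, 0],
    [0.065, -0.0499, 0.0196, 0, 0, 0, 0],
    [0.065, 0, 0, 0, 0, 0, -0.1715],
    [0.065, 0, 0, 0, 0, 0, -0.1715],
    [0.065, 0, 0, 0, 0, 0, -0.1715],
    [0.065, 0, 0, 0, 0, 0, -0.1715],
    [0.065, 0, 0, 0, 0, 0, -0.1715],
    [0.065, 0, 0, 0, 0, 0, -0.1715],
    [0.065, 0, 0, 0, 0, 0, -0.1715],
    [0.065, 0, 0, 0, 0, 0, -0.1715],
    [0.065, 0, 0, 0, 0, 0, -0.1715],
    [0.065, 0, 0, 0, 0, 0, 0],
    [0.065, 0, 0, 0, 0, 0, 0],
  ],
)

```text
time: 33.98
position: [0.5592, -0.3727, 0.196]
tool_rot: [0.001, 0.017, 1.0, 0.0]
force: [-0.0, -0.4, 0.4]
width: 0.0647
gripper_force: 0.0
```

```bash
python3 -c "
from h import *
c=eyes.read_camera('top')
crop(c,200,170,220,150,3.6,'t7.png')
d=eyes.read_camera('side')
dot(d,[.5584,-.3729,.042]);dot(d,[.4745,-.3892,.042]);dot(c,[.4745,-.3892,.042]);dot(c,[.5514,.1666,.047])
plan([.5584,-.373,.011])"
```

```text
dot n 31.0 [ 0.5611 -0.3698  0.042 ]
dot n 14.0 [ 0.4836 -0.367   0.042 ]
none
dot n 18.0 [0.5511 0.1665 0.047 ]
t 34.08 pos [ 0.5594 -0.3726  0.1962] tool y yaw 1.5378 tilt [ 0.0016 -0.0002]
d tool [ 0.0012 -0.0004  0.1852]
```

View pics/t7.png

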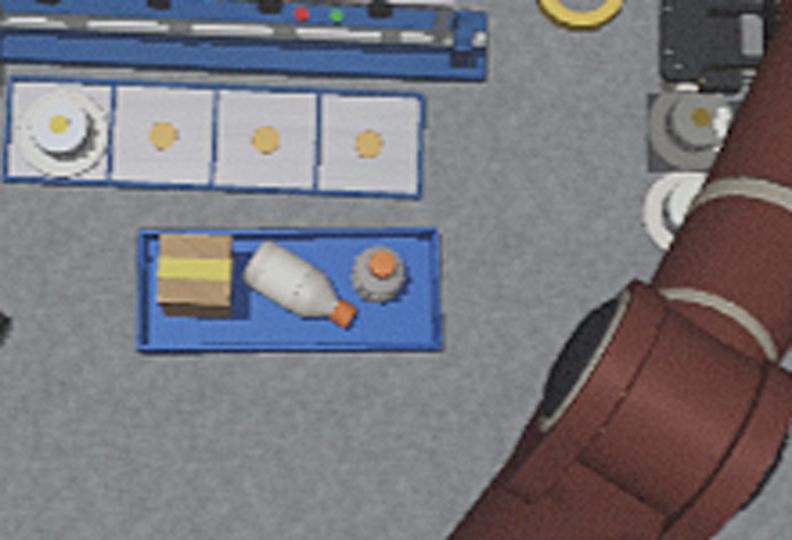

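The carton and both bottles are in the bin. Lamp 3 has been knocked to about (0.484, −0.369), and lamp 2 has moved slightly to (0.562, −0.371). Now grasping lamp 2.

Call:
shift_gripper(
  segments=[
    [0.065, -0.0026, 0.0013, 0.05, 0, 0, 0],
    [0.065, 0, 0, 0.05, 0, 0, 0],
    [0.065, 0, 0, 0.05, 0, 0, 0],
    [0.065, 0, 0, 0.035, 0, 0, 0],
    [0.065, 0, 0, 0, 0, 0, 0],
    [0.065, 0, 0, 0, 0, 0, 0],
    [0, 0, 0, 0, 0, 0, 0],
    [0, 0, 0, 0, 0, 0, 0],
    [0, 0, 0, 0, 0, 0, 0],
    [0, 0, 0, 0, 0, 0, 0],
    [0, 0, 0, -0.03, 0, 0, 0],
    [0, 0, 0, -0.06, 0, 0, 0],
    [0, 0, 0, -0.06, 0, 0, 0],
    [0, 0, 0, 0, 0, 0, 0],
  ],
)

```text
time: 35.83
position: [0.5651, -0.3742, 0.1675]
tool_rot: [0.006, 0.016, 1.0, -0.004]
force: [-0.3, 0.2, -1.5]
width: 0.0477
gripper_force: 30.0
```

```bash
python3 -c "
from h import *
d=eyes.read_camera('side')
dot(d,[.484,-.369,.042])
plan([.5484,.081,.16])"
```

```text
dot n 28.0 [ 0.4825 -0.3652  0.042 ]
t 35.88 pos [ 0.563  -0.3728  0.1638] tool y yaw 1.5391 tilt [ 0.0062 -0.0036]
d tool [0.029  0.4531 0.0021]
```

Call:
shift_gripper(
  segments=[
    [0, 0.0041, 0.0522, 0, 0, 0, 0],
    [0, 0.0041, 0.0522, 0, 0, 0, 0],
    [0, 0.0041, 0.0522, 0, 0, 0, 0],
    [0, 0.0041, 0.0522, 0, 0, 0, 0],
    [0, 0.0041, 0.0522, 0, 0, 0, 0],
    [0, 0.0041, 0.0522, 0, 0, 0, 0],
    [0, 0.0041, 0.0522, 0, 0, 0, 0],
    [0, 0, 0, 0.04, 0, 0, 0],
    [0, 0, 0, 0.04, 0, 0, 0],
    [0, 0, 0, 0.04, 0, 0, 0],
    [0, 0, 0, 0, 0, 0, 0],
    [0, 0, 0, 0, 0, 0, 0],
  ],
)

```text
time: 37.38
position: [0.5451, -0.0056, 0.0414]
tool_rot: [0.001, 0.016, 1.0, -0.0]
force: [0.7, -0.2, -0.4]
width: 0.0472
gripper_force: 30.0
```

```bash
python3 -c "
from h import *
plan([.5456,-.007,.017])"
```

```text
t 37.38 pos [ 0.5451 -0.0056  0.0414] tool y yaw 1.5393 tilt [ 0.0018 -0.0002]
d tool [-0.0005 -0.0014  0.0244]
```

Call:
shift_gripper(
  segments=[
    [0, -0.0005, -0.0014, 0.012, 0, 0, 0],
    [0, 0, 0, 0.0125, 0, 0, 0],
    [0, 0, 0, 0, 0, 0, 0],
    [0, 0, 0, 0, 0, 0, 0],
    [0.065, 0, 0, 0, 0, 0, 0],
    [0.065, 0, 0, 0, 0, 0, 0],
    [0.065, 0, 0, 0, 0, 0, 0],
    [0.065, 0, 0, -0.05, 0, 0, 0],
    [0.065, 0, 0, -0.06, 0, 0, 0],
    [0.065, 0.0072, -0.0517, 0, 0, 0, 0],
    [0.065, 0.0072, -0.0517, 0, 0, 0, 0],
    [0.065, 0.0072, -0.0517, 0, 0, 0, 0],
    [0.065, 0.0072, -0.0517, 0, 0, 0, 0],
    [0.065, 0.0072, -0.0517, 0, 0, 0, 0],
    [0.065, 0.0072, -0.0517, 0, 0, 0, 0],
    [0.065, 0.0072, -0.0517, 0, 0, 0, 0],
    [0.065, 0, 0, 0, 0, 0, 0],
    [0.065, 0, 0, 0, 0, 0, 0],
  ],
)

```text
time: 39.62
position: [0.4837, -0.366, 0.1265]
tool_rot: [0.001, 0.016, 1.0, 0.001]
force: [-0.0, 0.4, -0.4]
width: 0.065
gripper_force: 0.0
```

```bash
python3 -c "
from h import *
d=eyes.read_camera('side');c=eyes.read_camera('top')
dot(d,[.484,-.369,.042]);
for k in(c,d): dot(k,[.5456,-.007,.047]);dot(k,[.551,.166,.047])
plan([.4837,-.3667,.011])"
```

```text
dot n 31.0 [ 0.4835 -0.3635  0.042 ]
dot n 16.0 [ 0.5465 -0.0091  0.047 ]
dot n 18.0 [0.5511 0.1665 0.047 ]
none
none
t 39.73 pos [ 0.4846 -0.3647  0.1267] tool y yaw 1.5427 tilt [0.0024 0.0015]
d tool [ 0.0011 -0.0022  0.1157]
```

Call:
shift_gripper(
  segments=[
    [0.065, 0, -0.0005, 0.04, 0, 0, 0],
    [0.065, 0, 0, 0.04, 0, 0, 0],
    [0.065, 0, 0, 0.0355, 0, 0, 0],
    [0.065, 0, 0, 0, 0, 0, 0],
    [0.065, 0, 0, 0, 0, 0, 0],
    [0, 0, 0, 0, 0, 0, 0],
    [0, 0, 0, 0, 0, 0, 0],
    [0, 0, 0, 0, 0, 0, 0],
    [0, 0, 0, 0, 0, 0, 0],
    [0, 0, 0, -0.03, 0, 0, 0],
    [0, 0, 0, -0.06, 0, 0, 0],
    [0, 0, 0, -0.06, 0, 0, 0],
    [0, 0, 0, 0, 0, 0, 0],
    [0, 0, 0, 0, 0, 0, 0],
  ],
)

```text
time: 41.48
position: [0.4826, -0.3674, 0.1605]
tool_rot: [0.0, 0.016, 1.0, 0.0]
force: [-0.5, 1.6, -1.6]
width: 0.0476
gripper_force: 30.0
```

```bash
python3 -c "
from h import *
plan([.5427,-.095,.16])"
```

```text
t 41.48 pos [ 0.4826 -0.3674  0.1605] tool y yaw 1.5392 tilt [0.0004 0.0004]
d tool [-0.0515  0.2741  0.0006]
```

Call:
shift_gripper(
  segments=[
    [0, -0.0086, 0.0457, 0, 0, 0, 0],
    [0, -0.0086, 0.0457, 0, 0, 0, 0],
    [0, -0.0086, 0.0457, 0, 0, 0, 0],
    [0, -0.0086, 0.0457, 0, 0, 0, 0],
    [0, -0.0086, 0.0457, 0, 0, 0, 0],
    [0, -0.0086, 0.0457, 0, 0, 0, 0],
    [0, 0, 0, 0.04, 0, 0, 0],
    [0, 0, 0, 0.04, 0, 0, 0],
    [0, 0, 0, 0.04, 0, 0, 0],
    [0, 0, 0, 0, 0, 0, 0],
    [0, 0, 0, 0, 0, 0, 0],
  ],
)

```text
time: 42.85
position: [0.544, -0.0951, 0.0414]
tool_rot: [0.001, 0.016, 1.0, -0.0]
force: [0.6, 0.3, -0.6]
width: 0.0476
gripper_force: 30.0
```

```bash
python3 -c "
from h import *
d=eyes.read_camera('side');dot(d,[.5427,-.095,.067],14)
plan([.5427,-.095,.017])"
```

```text
none
t 42.9 pos [ 0.5446 -0.0952  0.0422] tool y yaw 1.5394 tilt [ 0.0035 -0.0004]
d tool [0.002  0.0002 0.0251]
```

Call:
shift_gripper(
  segments=[
    [0, 0.002, 0, 0.012, 0, 0, 0],
    [0, 0, 0, 0.0125, 0, 0, 0],
    [0, 0, 0, 0, 0, 0, 0],
    [0, 0, 0, 0, 0, 0, 0],
    [0.062, 0, 0, 0, 0, 0, 0],
    [0.062, 0, 0, 0, 0, 0, 0],
    [0.062, 0, 0, 0, 0, 0, 0],
    [0.062, 0, 0, -0.05, 0, 0, 0],
    [0.062, 0, 0, -0.06, 0, 0, 0],
    [0.062, 0, 0, -0.06, 0, 0, 0],
    [0.062, 0, 0, -0.06, 0, 0, 0],
    [0.062, 0.03, 0.05, 0, 0, 0, 0],
    [0.062, 0.03, 0.05, 0, 0, 0, 0],
    [0.062, 0, 0.04, 0, 0, 0, 0],
    [0.062, 0, 0, 0, 0, 0, 0],
    [0.062, 0, 0, 0, 0, 0, 0],
  ],
)

```text
time: 44.9
position: [0.4859, 0.0458, 0.2466]
tool_rot: [0.001, 0.016, 1.0, -0.001]
force: [-0.4, 0.9, -0.4]
width: 0.0619
gripper_force: 0.0
```

```bash
python3 - <<'E'
from h import *
d=eyes.read_camera('side');c=eyes.read_camera('top')
for k in(c,d):
    for p in([.551,.169,.047],[.5456,-.007,.047],[.5427,-.095,.047]): dot(k,p)
crop(d,240,90,160,190,3,'x.png')
a=c["pixels"][140:210,150:220]; b=d["pixels"][90:160,250:320]; e=d["pixels"][150:280,240:370]
cv2.imwrite('pics/s8.png',np.hstack([cv2.resize(a,(390,390),interpolation=cv2.INTER_CUBIC),cv2.resize(e,(390,390),interpolation=cv2.INTER_CUBIC)]))
plan([.652,.271,.25])
for z in(.192,.227):
    print(px(c,[.652+(z-.192)*.087,.271,z]),px(d,[.652+(z-.192)*.087,.271,z]))
E
```

```text
none
none
dot n 15.0 [ 0.5431 -0.0964  0.047 ]
dot n 16.0 [0.5486 0.1675 0.047 ]
dot n 16.0 [ 0.5438 -0.0086  0.047 ]
dot n 21.0 [ 0.54   -0.0958  0.047 ]
t 45.0 pos [0.486  0.0451 0.2465] tool y yaw 1.5366 tilt [ 0.0016 -0.0011]
d tool [-0.1582  0.2315 -0.0034]
[173.28539697 156.77992037] [280.70410836 113.37536456]
[170.84760116 151.81530813] [281.51538605 103.65116361]
```

View pics/s8.png

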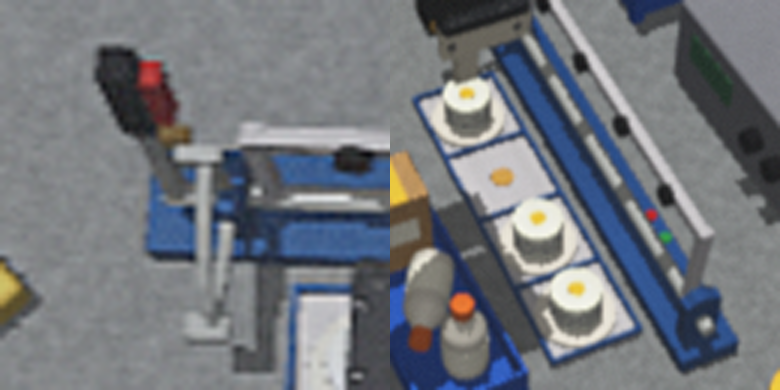

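All three lamps sit flat in pockets of their own and the grip is where predicted. Now to the lever.

Call:
shift_gripper(
  segments=[
    [0.065, 0, 0, -0.025, 0, 0, 0],
    [0.065, -0.0264, 0.0386, 0, 0, 0, 0],
    [0.065, -0.0264, 0.0386, 0, 0, 0, 0],
    [0.065, -0.0264, 0.0386, 0, 0, 0, 0],
    [0.065, -0.0264, 0.0386, 0, 0, 0, 0],
    [0.065, -0.0264, 0.0386, 0, 0, 0, 0],
    [0.065, -0.0264, 0.0386, 0, 0, 0, 0],
    [0.065, 0, 0, 0, 0, 0, 0],
    [0.065, 0, 0, 0, 0, 0, 0],
  ],
)

```text
time: 46.12
position: [0.6518, 0.2711, 0.2713]
tool_rot: [0.001, 0.017, 1.0, -0.001]
force: [0.5, -0.1, -0.0]
width: 0.065
gripper_force: 0.0
```

```bash
python3 -c "
from h import *
plan([.6525,.271,.173])"
```

```text
t 46.12 pos [0.6518 0.2711 0.2713] tool y yaw 1.5372 tilt [ 0.0011 -0.0023]
d tool [-0.0006  0.0001  0.0983]
```

Call:
shift_gripper(
  segments=[
    [0.065, -0.0006, 0, 0.04, 0, 0, 0],
    [0.065, 0, 0, 0.04, 0, 0, 0],
    [0.065, 0, 0, 0.018, 0, 0, 0],
    [0.065, 0, 0, 0, 0, 0, 0],
    [0, 0, 0, 0, 0, 0, 0],
    [0, 0, 0, 0, 0, 0, 0],
    [0, 0, 0, 0, 0, 0, 0],
    [0, 0, 0, 0, 0, 0, 0],
    [0, 0, 0, 0, 0, 0, 0],
    [0, 0, 0, 0, 0, 0, 0],
  ],
)

```text
time: 47.38
position: [0.6527, 0.2745, 0.1745]
tool_rot: [0.002, 0.015, 1.0, 0.001]
force: [1.6, 2.3, 2.4]
width: 0.0215
gripper_force: 30.0
```

```bash
python3 - <<'E'
from h import *
s,R=st();print(s["force"],s["width"],s["gripper_force"])
plan([.6525,.271,.173])
# arc in tester frame: lever angle a -> grip point; tool vertical
for a in np.linspace(0,1.484,11):
    b=np.radians(5)-a; print(round(a,3),(.145*np.sin(b)).round(4),(.145*np.cos(b)).round(4))
E
```

```text
[1.56802625 2.25773124 2.35537395] 0.021549772923719786 29.994094669818878
t 47.38 pos [0.6527 0.2745 0.1745] tool y yaw 1.5402 tilt [0.0036 0.0014]
d tool [ 0.0001 -0.0035  0.0015]
0.0 0.0126 0.1444
0.148 -0.0089 0.1447
0.297 -0.0302 0.1418
0.445 -0.0508 0.1358
0.594 -0.0703 0.1268
0.742 -0.0883 0.115
0.89 -0.1043 0.1007
1.039 -0.1181 0.0842
1.187 -0.1292 0.0658
1.336 -0.1375 0.046
1.484 -0.1428 0.0251
```

Call:
shift_gripper(
  segments=[
    [0, 0.0108, 0.0015, -0.0004, 0, 0, 0],
    [0, 0.0107, 0.0015, 0.0001, 0, 0, 0],
    [0, 0.0107, 0, 0.001, 0, 0, 0],
    [0, 0.0106, 0, 0.0019, 0, 0, 0],
    [0, 0.0104, 0, 0.0026, 0, 0, 0],
    [0, 0.0102, 0, 0.0034, 0, 0, 0],
    [0, 0.0099, 0, 0.0042, 0, 0, 0],
    [0, 0.0096, 0, 0.0048, 0, 0, 0],
    [0, 0.0092, 0, 0.0056, 0, 0, 0],
    [0, 0.0088, 0, 0.0062, 0, 0, 0],
    [0, 0, 0, 0, 0, 0, 0],
  ],
)

```text
time: 48.75
position: [0.5512, 0.278, 0.1466]
tool_rot: [0.001, 0.016, 1.0, -0.001]
force: [-4.4, -4.2, 11.2]
width: 0.021
gripper_force: 30.0
```

```bash
python3 - <<'E'
from h import *
s,R=st();print(s["force"],s["width"],s["gripper_force"])
plan([.6525-.1009,.2745,.173-.0294])
E
```

```text
[-4.4321453  -4.17472792 11.15219955] 0.021009578448275175 30.005556643009186
t 48.75 pos [0.5512 0.278  0.1466] tool y yaw 1.539 tilt [ 0.0026 -0.0022]
d tool [-0.0005 -0.0035  0.003 ]
```

Call:
shift_gripper(
  segments=[
    [0, 0.0082, 0, 0.0069, 0, 0, 0],
    [0, 0.0078, 0, 0.0074, 0, 0, 0],
    [0, 0.0072, 0, 0.0080, 0, 0, 0],
    [0, 0.0066, 0, 0.0085, 0, 0, 0],
    [0, 0.0059, 0, 0.0090, 0, 0, 0],
    [0, 0.0052, 0, 0.0094, 0, 0, 0],
    [0, 0.0045, 0, 0.0097, 0, 0, 0],
    [0, 0.0038, 0, 0.0101, 0, 0, 0],
    [0, 0.0030, 0, 0.0103, 0, 0, 0],
    [0, 0.0023, 0, 0.0106, 0, 0, 0],
    [0, 0, 0, 0.003, 0, 0, 0],
    [0, 0, 0, 0.002, 0, 0, 0],
    [0, 0, 0, 0, 0, 0, 0],
  ],
)

```text
time: 50.38
position: [0.4871, 0.2798, 0.0476]
tool_rot: [-0.008, 0.014, 1.0, -0.003]
force: [-13.1, -1.4, 5.1]
width: 0.0207
gripper_force: 30.0
```

```bash
python3 - <<'E'
from h import *
s,R=st();print(s["force"],s["width"],s["gripper_force"])
plan([.497,.276,.054])
E
```

```text
[-13.13761468  -1.35155076   5.09722759] 0.020732084938018088 30.01621037721634
t 50.38 pos [0.4871 0.2798 0.0476] tool y yaw 1.5422 tilt [-0.0168 -0.0067]
d tool [-0.0099 -0.0036 -0.0066]
```

Call:
shift_gripper(
  segments=[
    [0, -0.005, 0, 0.002, 0, 0, 0],
    [0, 0, 0, 0.002, 0, 0, 0],
    [0, 0, 0, 0.002, 0, 0, 0],
    [0, 0, 0, 0, 0, 0, 0],
  ],
)

```text
time: 50.88
position: [0.4865, 0.2797, 0.0406]
tool_rot: [-0.013, 0.013, 1.0, -0.005]
force: [-20.8, -1.4, 6.6]
width: 0.0207
gripper_force: 30.0
```

```bash
python3 - <<'E'
from h import *
s,R=st();print(s["force"],s["width"],s["position"])
c=eyes.read_camera('top');d=eyes.read_camera('side')
a=c["pixels"][150:250,130:330];b=d["pixels"][110:270,200:360]
a=cv2.resize(a,(440,220),interpolation=cv2.INTER_CUBIC);a=cv2.copyMakeBorder(a,0,140,0,0,cv2.BORDER_CONSTANT)
cv2.imwrite('pics/f9.png',np.hstack([a,cv2.resize(b,(360,360),interpolation=cv2.INTER_CUBIC)]))
# predicted bar ends when on stop, in world
th=-.033;R=np.array([[np.cos(th),-np.sin(th)],[np.sin(th),np.cos(th)]]).T if 0 else np.array([[np.cos(th),-np.sin(th)],[np.sin(th),np.cos(th)]])
for a in(1.484,1.4):
  b=np.radians(5)-a
  for y in(-.165,.165):
    p=np.r_[np.array([.547,.037])+R@[.085+.087*np.sin(b),y],.048+.087*np.cos(b)]
    q=px(d,p);r=px(c,p);print(a,p.round(3),"side crop",440+(q[0]-200)*2.25,(q[1]-110)*2.25,"top crop",(r-[130,150])*2.2)
E
```

```text
[-20.81456553  -1.35660764   6.64950541] 0.020694038141836926 [0.48646033 0.27974971 0.04062049]
1.484 [ 0.541 -0.128  0.063] side crop 681.6626976679667 317.22197121289804 top crop [405.93090564 125.73017891]
1.484 [0.552 0.202 0.063] side crop 577.5978302591349 133.05732287817517 top crop [161.29580084 115.42337438]
1.4 [ 0.542 -0.128  0.07 ] side crop 683.065218106396 313.35620685645966 top crop [406.35908987 123.50588762]
1.4 [0.553 0.202 0.07 ] side crop 578.4453963235705 129.04135228564968 top crop [160.65848133 113.15362101]
```

View pics/f9.png

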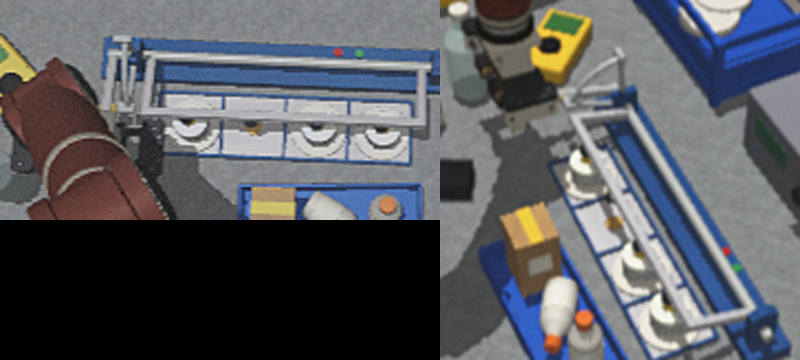

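The bar is down over the seated lamps, but 6.6 N doesn't prove it is on the stop. I'll press further down in small steps and watch the force, relieving the x strain first.

Call:
shift_gripper(
  segments=[
    [0, 0.008, 0, 0, 0, 0, 0],
    [0, 0, 0, 0, 0, 0, 0],
  ],
)

```text
time: 51.22
position: [0.487, 0.2799, 0.0411]
tool_rot: [-0.006, 0.015, 1.0, -0.003]
force: [-8.4, -0.9, -2.6]
width: 0.0213
gripper_force: 30.0
```

Call:
shift_gripper(
  segments=[
    [0, 0, 0, 0.003, 0, 0, 0],
    [0, 0, 0, 0.0, 0, 0, 0],
  ],
)

```text
time: 51.48
position: [0.4865, 0.2799, 0.0387]
tool_rot: [-0.006, 0.015, 1.0, -0.003]
force: [-11.2, -1.4, 0.9]
width: 0.0213
gripper_force: 30.0
```

Call:
shift_gripper(
  segments=[
    [0, 0, 0, 0.003, 0, 0, 0],
    [0, 0, 0, 0.0, 0, 0, 0],
  ],
)

```text
time: 51.72
position: [0.486, 0.2799, 0.0358]
tool_rot: [-0.007, 0.015, 1.0, -0.003]
force: [-12.7, -1.7, 3.3]
width: 0.0208
gripper_force: 30.0
```

```bash
python3 - <<'E'
from h import *
c=eyes.read_camera('top');d=eyes.read_camera('side')
u=243
print("top",[(v,*map(int,c["pixels"][v,u])) for v in range(192,214)])
for y in(.05,):
  for a in(1.2,1.3,1.4,1.484):
    b=np.radians(5)-a;th=-.033;R=np.array([[np.cos(th),-np.sin(th)],[np.sin(th),np.cos(th)]])
    p=np.r_[np.array([.547,.037])+R@[.085+.087*np.sin(b),y],.048+.087*np.cos(b)];print(a,px(c,p),px(d,p))
u,v=px(d,p).round().astype(int)
print("side",[(k,*map(int,d["pixels"][v,k])) for k in range(u-12,u+13)],v)
E
```

```text
top [(192, 147, 117, 94), (193, 127, 84, 61), (194, 171, 169, 169), (195, 197, 194, 195), (196, 196, 192, 193), (197, 188, 184, 185), (198, 191, 187, 188), (199, 189, 185, 186), (200, 165, 161, 161), (201, 192, 188, 187), (202, 182, 177, 180), (203, 190, 185, 187), (204, 132, 130, 127), (205, 90, 90, 90), (206, 52, 50, 49), (207, 48, 46, 44), (208, 62, 84, 103), (209, 71, 107, 128), (210, 115, 173, 199), (211, 184, 177, 176), (212, 199, 193, 191), (213, 195, 191, 191)]
1.2 [241.72092243 199.86418789] [278.12510786 188.98740991]
1.3 [241.8263521 201.6007499] [277.07136535 191.1828592 ]
1.4 [241.95255657 203.07355797] [276.28529432 193.34470868]
1.484 [242.07341324 204.09806038] [275.83570502 195.11790351]
side [(264, 134, 142, 147), (265, 134, 144, 148), (266, 133, 144, 148), (267, 136, 144, 150), (268, 133, 144, 148), (269, 119, 127, 132), (270, 114, 123, 127), (271, 115, 122, 126), (272, 134, 141, 147), (273, 160, 170, 175), (274, 110, 114, 116), (275, 124, 122, 123), (276, 182, 179, 182), (277, 211, 209, 212), (278, 210, 208, 211), (279, 193, 187, 188), (280, 146, 126, 118), (281, 109, 81, 70), (282, 111, 91, 83), (283, 113, 102, 100), (284, 114, 102, 99), (285, 118, 81, 62), (286, 138, 95, 72), (287, 145, 129, 118), (288, 147, 149, 146)] 195
```

```bash
cat > bar.py <<'E'
from h import *
c=eyes.read_camera('top');d=eyes.read_camera('side')
g=lambda k,v,u:int(k["pixels"][v,u].sum())
print("top",[g(c,v,243) for v in range(198,210)])
print("side",[g(d,195,u) for u in range(270,284)],[g(d,215,u) for u in range(280,300)])
E
python3 bar.py
```

```text
top [561, 560, 487, 562, 541, 556, 382, 281, 138, 146, 245, 297]
side [358, 362, 423, 501, 346, 371, 532, 628, 626, 568, 394, 252, 285, 312] [307, 316, 401, 583, 620, 506, 383, 478, 597, 621, 598, 472, 310, 242, 252, 285, 288, 248, 319, 422]
```

Call:
shift_gripper(
  segments=[
    [0, 0, 0, 0.004, 0, 0, 0],
    [0, 0, 0, 0.0, 0, 0, 0],
  ],
)

```text
time: 52.18
position: [0.4855, 0.2799, 0.0317]
tool_rot: [-0.007, 0.015, 1.0, -0.003]
force: [-13.0, -1.3, 3.9]
width: 0.0208
gripper_force: 30.0
```

```bash
python3 bar.py
```

```text
top [564, 566, 576, 542, 543, 548, 534, 304, 139, 138, 238, 296]
side [369, 396, 512, 560, 408, 444, 583, 630, 620, 536, 315, 227, 286, 316] [314, 318, 398, 580, 581, 449, 406, 557, 617, 619, 581, 447, 305, 246, 265, 286, 290, 247, 323, 416]
```

Call:
shift_gripper(
  segments=[
    [0, 0, 0, 0.004, 0, 0, 0],
    [0, 0, 0, 0.0, 0, 0, 0],
  ],
)

```text
time: 52.52
position: [0.4851, 0.2799, 0.0276]
tool_rot: [-0.008, 0.014, 1.0, -0.003]
force: [-13.0, -1.1, 3.6]
width: 0.0209
gripper_force: 30.0
```

```bash
python3 bar.py
```

```text
top [559, 570, 574, 502, 542, 558, 574, 285, 174, 142, 160, 297]
side [360, 397, 467, 417, 386, 543, 637, 636, 593, 437, 256, 224, 292, 321] [313, 311, 406, 568, 557, 416, 476, 604, 626, 607, 547, 402, 302, 243, 256, 287, 290, 251, 325, 415]
```

The bar still follows the tool, so the lever isn't on its stop yet. Going on.

Call:
shift_gripper(
  segments=[
    [0, 0, 0, 0.004, 0, 0, 0],
    [0, 0, 0, 0.0, 0, 0, 0],
  ],
)

```text
time: 52.88
position: [0.4856, 0.28, 0.0266]
tool_rot: [-0.007, 0.015, 1.0, -0.003]
force: [-16.9, -3.7, 23.0]
width: 0.021
gripper_force: 30.0
```

```bash
python3 bar.py
```

```text
top [566, 565, 573, 501, 551, 550, 570, 290, 179, 152, 150, 323]
side [367, 398, 467, 414, 379, 543, 633, 632, 593, 437, 254, 231, 290, 319] [317, 318, 403, 568, 558, 420, 477, 604, 631, 600, 520, 396, 299, 249, 262, 288, 293, 250, 324, 421]
```

Call:
shift_gripper(
  segments=[
    [0, 0, 0, 0.004, 0, 0, 0],
    [0, 0, 0, 0.0, 0, 0, 0],
  ],
)

```text
time: 53.22
position: [0.4865, 0.28, 0.0241]
tool_rot: [-0.006, 0.015, 1.0, -0.003]
force: [-17.4, -5.3, 30.1]
width: 0.021
gripper_force: 30.0
```

```bash
python3 bar.py
```

```text
top [562, 568, 570, 513, 543, 555, 570, 286, 177, 151, 157, 299]
side [363, 401, 467, 415, 389, 543, 635, 636, 596, 441, 246, 225, 292, 316] [313, 322, 401, 566, 555, 414, 479, 608, 624, 601, 519, 392, 296, 249, 257, 283, 290, 250, 321, 411]
```

Call:
shift_gripper(
  segments=[
    [0, 0, 0, 0.003, 0, 0, 0],
    [0, 0, 0, 0.0, 0, 0, 0],
  ],
)

```text
time: 53.58
position: [0.4873, 0.28, 0.0218]
tool_rot: [-0.005, 0.015, 1.0, -0.003]
force: [-17.5, -7.1, 32.8]
width: 0.0212
gripper_force: 30.0
```

```bash
python3 bar.py
```

```text
top [562, 567, 573, 507, 551, 556, 564, 300, 189, 129, 158, 287]
side [357, 400, 465, 414, 390, 546, 629, 635, 595, 436, 249, 225, 286, 317] [311, 315, 400, 576, 562, 416, 475, 606, 626, 596, 518, 396, 300, 244, 257, 284, 290, 247, 322, 419]
```

Now at the stop: the force jumped to 33 N and the bar no longer moves. Letting go and lifting away.

Call:
shift_gripper(
  segments=[
    [0, 0, 0, -0.002, 0, 0, 0],
    [0.065, 0, 0, 0, 0, 0, 0],
    [0.065, 0, 0, 0, 0, 0, 0],
    [0.065, 0, 0, 0, 0, 0, 0],
    [0.065, 0, 0, 0, 0, 0, 0],
  ],
)

```text
time: 54.3
position: [0.4952, 0.2822, 0.0206]
tool_rot: [0.002, 0.015, 1.0, 0.001]
force: [0.4, 0.2, 0.1]
width: 0.0561
gripper_force: 0.0
```

```bash
python3 bar.py
```

```text
top [567, 564, 571, 507, 544, 559, 573, 284, 176, 147, 154, 305]
side [362, 397, 465, 415, 389, 541, 637, 637, 596, 432, 250, 223, 293, 314] [314, 315, 403, 571, 559, 408, 475, 604, 624, 613, 546, 406, 294, 246, 259, 286, 286, 244, 325, 417]
```

Call:
shift_gripper(
  segments=[
    [0.065, 0, 0, -0.03, 0, 0, 0],
    [0.065, 0, 0, -0.05, 0, 0, 0],
    [0.065, 0, 0, -0.06, 0, 0, 0],
    [0.065, 0, 0, -0.05, 0, 0, 0],
    [0.065, 0, 0, -0.03, 0, 0, 0],
    [0.065, 0.03, 0, 0, 0, 0, 0],
    [0.065, 0.03, 0, 0, 0, 0, 0],
    [0.065, 0, 0, 0, 0, 0, 0],
    [0.065, 0, 0, 0, 0, 0, 0],
  ],
)

```text
time: 55.52
position: [0.435, 0.2832, 0.2405]
tool_rot: [0.002, 0.016, 1.0, 0.0]
force: [0.4, 0.5, -0.7]
width: 0.0649
gripper_force: 0.0
```

```bash
python3 bar.py
python3 - <<'E'
from h import *
c=eyes.read_camera('top');d=eyes.read_camera('side')
p=[.497,.276,.073]
for k in(c,d):
    u,v=px(k,p); h=cv2.cvtColor(k["pixels"],cv2.COLOR_BGR2HSV)
    m=cv2.inRange(h,(0,140,70),(8,255,255))|cv2.inRange(h,(172,140,70),(180,255,255))
    sub=m[int(v)-15:int(v)+15,int(u)-15:int(u)+15]; M=cv2.moments(sub,True)
    print("pred",u,v,"red n",M["m00"], M["m00"] and (int(u)-15+M["m10"]/M["m00"],int(v)-15+M["m01"]/M["m00"]))
for q in([.551,.169,.047],[.5456,-.007,.047],[.5427,-.095,.047]): dot(d,q)
# button centre when out/pressed, in side & top view
for dy in(-.015,-.007): print(dy,px(c,[.497,.275+dy,.073]),px(d,[.497,.275+dy,.073]))
E
```

```text
top [561, 567, 573, 508, 553, 550, 565, 285, 182, 169, 164, 295]
side [340, 372, 437, 387, 362, 514, 599, 606, 567, 408, 241, 212, 267, 303] [293, 297, 376, 535, 523, 391, 444, 571, 592, 571, 512, 381, 276, 229, 239, 267, 268, 232, 305, 385]
pred 176.80417405517994 219.7934758698486 red n 0.0 0.0
pred 235.2409261186029 156.94917060585868 red n 88.0 (237.4431818181818, 158.26136363636363)
none
none
none
-0.015 [182.28329035 219.84603718] [237.17288794 160.24540112]
-0.007 [179.5438433  219.81975759] [236.20392449 158.59219719]
```

```bash
python3 -c "
from workcell import manip, eyes, status
print(manip.close_job())"
```

```text
the job is handed in; nothing more can be done
None
```

I handed the job in at about 56 s: the carton and both glue bottles are in the bin, all three loose lamps are seated in their own pockets, and the lever stayed on its stop when I let go (I did not separately confirm that the button sprang out or that the lock engaged); one bottle got tipped over on the way and now lies in the bin.

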